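Click the covered selector round to seven

TASK

The low case on the bench has two clear sliding covers; under one of them is the stepped selector dial with the upright pin. Slide that cover aside, push the dial round to its seventh click clockwise from the zero stop (the wide mark is zero, each narrow mark is one click) so that it rests in that click, then slide the cover fully shut again. Leave the smooth round knob in the other compartment as it is, keep that compartment's cover shut, and do not shift or knock over the things standing round the case.

Things in the scene. Friction and masses are not known exactly. Their poses are not given: they have to be found in the camera images.
- case: low grey case, fixed to the bench, 170 (x) x 330 (y) mm; origin at the centre of its underside. Walls 80 mm high, 5 mm thick; aluminium tracks along its two long sides rise to 94 mm. The two compartments lie to +y (left) and -y (right) of its centre. Beside the work the fixed toolbox (150 mm high) fills y > 0.213 m and an open parts bin (165 mm high) y < -0.243 m
- cover_left (a joint): how far the left cover (0 shut, over the +y compartment) is slid toward the case's -y, in m; 0 to 0.137; slides with about 1.5 N of friction and stays where left. Clear pane 162 mm long in y, its top 84 mm above the bench; it passes under the right cover. Fully open it bares 137 mm of compartment, from 23 to 160 mm from the case's centre along +y
- cover_left_bar (a point): top centre of the left cover's upright push bar: 70 mm along the case's x, 6 mm thick in y, its top 116 mm above the bench; shut it stands 147 mm from the case's centre toward +y and moves with the cover. It can be pushed from either side; fully open it stands 10 mm from the case's centre, so a finger that pushes it back shut comes down over the other cover's pane (top 91 mm above the bench)
- cover_right (a joint): the same for the right cover (over the -y compartment): slid toward the case's +y, 0 shut, to 0.137 m. Its pane top is 91 mm above the bench, it passes over the left cover
- cover_right_bar (a point): top centre of the right cover's push bar, 70 x 6 mm, its top 116 mm above the bench; shut it stands 147 mm from the case's centre toward -y, fully open 10 mm; a finger that pushes it back comes down over the left cover's pane (top 84 mm)
- selector: fixed black round housing of the selector, 114 mm across, in the middle of what the open cover bares; origin at the centre of its underside, 6 mm above the bench. Its top, 40 mm above the bench, carries 11 white marks 30 degrees apart: a wide one for zero along the selector's +x, then ten narrow ones going clockwise
- dial (a joint): angle of the selector's metal dial in rad, growing clockwise seen from above: 0 at the zero stop, 0.524 (30 degrees) a click, 10 clicks to the far stop; the seventh click is 3.665. Sprung detents hold it in each click; it takes about 3 N sideways at the pin (a little more when pushed fast) to push it over to the next, into which it then moves by itself from halfway on
- dial_pin (a point): top centre of the dial's upright steel pin, 10 mm in diameter, 30 mm from the dial's axis; it points at the mark. Pin top 77 mm above the bench, face of the dial 54 mm. Dial 76 mm across
- trimmer: fixed black round base, 80 mm across, in the other compartment, with the smooth round knob on it; origin at the centre of its underside
- trim_mark (a point): point on the rim of the smooth round knob (44 mm across, top 60 mm above the bench), which turns easily
- spray_can: spray can standing behind the case, 58 mm across, 217 mm tall; origin at the centre of its underside; loose
- brush_tin: tin with brushes standing behind the case, 72 mm across, 192 mm tall; origin at the centre of its underside; loose
- tape_measure: yellow tape measure in front of the case, 37 x 73 x 64 mm tall; origin at the centre of its underside; loose
- casting: dark flanged tube casting standing in front of the case, 46 x 48 x 56 mm tall; origin at the centre of its underside; loose

How it is judged:
By the outcome, as a careful person would: the job done as asked, in the order asked, and still so for the second after the job is handed in, with the robot touching nothing.
It also fails if it takes over 61 s, if anything falls off the work surface, if the arm or the gripper's body presses on something with over 40 N, if the wrist force passes 120 N, or if a joint passes its speed limit or range.

ROBOT

A 6-joint arm with a two-finger parallel gripper is mounted at the origin on a cart in front of the work surface, level with it; the furniture and walls round the work are solid. World frame = base frame: x ahead of the robot, y to its left, z up, the work surface at z = 0. Lengths are in mm, angles in degrees, forces in N, time in s.
With the tool pointing down it reaches from about 300 to 850 mm from the base axis. Payload 4.2 kg.
Tool frame: the origin (TCP) lies between the finger pads; the fingertips stand 14 mm ahead of it and the grasp point (between the pads) lies 5 mm behind it (env.finger_overhang is the distance from the TCP to the fingertips, in mm); z points along the fingers, y is the line along which they close (so a half turn about z gives the same grasp; the last joint's range is limited). The gripper opens to 91 mm and grips with 3 to 60 N. Pads are 32 mm wide; open, the fingers measure 118 mm over their backs; the gripper's body (76 mm by 178 mm) begins 60 mm behind the grasp point.
Start: joints at [75.459, 18.312, 89.639, -0, 72.044, -1.146], TCP at [133.214, 559.371, 227.976] pointing down, gripper open.
Joint ranges: [-177.97, 177.97], [-48.28, 115.42], [12.27, 149.76], [-77.06, 257.06], [2.81, 150.46], [-146.56, 146.56]. Speed limits (degrees/s): [147.25, 147.25, 180, 180, 180, 180].

INTERFACE

Orientations are given as [roll, pitch, yaw] about the fixed x, y, z axes, in that order (R = Rz(yaw) Ry(pitch) Rx(roll)).
In Python, from workcell import status, cams, env, finder gives the robot as it stands.
- The arm moves only by the tool apply_moves, never from a script. Its argument "increments" is a list of rows, each a list of 7 numbers: the opening, from -1 (shut) to 1 (fully open), then the shift along the world's x, y, z in m, then the turn, a rotation vector about the world's x, y, z in degrees. In form: [[gripper, x, y, z, ax, ay, az], ...]. A call has 1 to 5 rows; each row shifts and turns the commanded pose from where the row before left it; what a row does not reach is not made up. A row lasts 1/12 s, in which the tool goes at most 41.7 mm and 7.16 degrees, less where a joint would pass 70% of its speed; a pose out of reach is approached as far as the arm can. A call with a gripper value outside its range is refused whole. The fingers move at their own pace and stop on an object; "newtons" is the grip in N (left out, the last holds). Time passes only in rows, so rows that do not move let the fingers close. It gives the time, the measured TCP pose, the force, the opening and the grip force at its end, in the units of the state.
- status.state(): the state, without advancing time (a new reading comes with each control period).
- cams.grab_frame(name): name is "scene" or "top" or "wrist"; returns a dict with "color" (400x640x3 uint8, red, green, blue), "intrinsics" (3x3 intrinsics, pixels), "k1" (the pictures are not rectified: a ray, as slopes to the right and down, at radius r is drawn at 1 + k1 r^2 times it, then the intrinsics apply), "R" (3x3) and "t" (3): a world point X has camera coordinates R X + t. Camera axes: x right, y down, z forward; pixel columns grow to the right and rows downward; lengths in mm; the calibration is good to about 2 mm. A picture is of the moment at which its call begins. There is no depth.
- env.job_done(): hands the job in; it is judged then, once.
Trained networks look in the newest picture that a camera, given by its name, has taken for a name from the list of things; names that differ only in an ending like _2 or _b are one class to them, and where a whole thing is asked for, a point or a joint stands for the part that bears it (a point fixed in the world has none). Each returns a list of dicts, best first, with "score" (0 to 1); they miss things now and then, are a little off and sometimes report something else, mostly with a low value. They report only what shows in the picture. A call takes as long as a camera call.
- finder.boxes_of(query, camera): "rect" ([left, top, width, height] in pixels, round what is visible of it).
- finder.trace(query, camera): "pixels" (400x640 bool, what is visible of it) and "rect" ([left, top, width, height] in pixels, round what is visible of it).
The state is a dict: "time_s": time; "qpos": joint angles; "qvel": joint speeds; "effort": joint torques, N m; "ee_pos": TCP position; "ee_rot": TCP orientation; "force": force on the tool from outside, world axes, zero at the start; "torque": the same for the moment, N m; "gripper_width": finger opening in mm; "gripper_force": force on a finger pad.
Only numpy, scipy, OpenCV 4.12 (cv2) and the standard library are available. Lean on these libraries where they do the work, as an engineer would, in place of code of your own. Each camera call takes 0.05 s, during which the arm holds its last target. There are 200 camera calls.

## Working session

There is one attempt and no reset: what is moved stays moved. The work goes in short steps, Python scripts to look and compute and a tool call to move; the robot and the scene stay as the last step left them, time stands still between calls to the robot, and variables do not carry over. Pictures are saved under pics/ and viewed, at most 10 in all, crops included, and the job is handed in when it is done.

Besides the shell and the picture viewer there is one more tool, called as name(argument=value, ...) on one line, values as JSON. apply_moves: Moves the arm, as the interface text tells. Its arguments: {"type":"object","properties":{"increments":{"type":"array","items":{"type":"array","items":{"type":"number"}}},"newtons":{"type":"number"}},"required":["increments"]}

```bash
mkdir -p pics
cat > h.py <<'E'
import numpy as np, cv2
from workcell import status, cams, env, finder
def grab(n,save=None):
    f=cams.grab_frame(n)
    if save: cv2.imwrite('pics/'+save,f['color'][:,:,::-1])
    return f
def proj(f,X):
    X=np.atleast_2d(X).astype(float); c=X@np.array(f['R']).T+np.array(f['t']); s=c[:,:2]/c[:,2:]
    s=s*(1+f['k1']*(s**2).sum(1,keepdims=True)); K=np.array(f['intrinsics'])
    return s@K[:2,:2].T+K[:2,2]
def ray(f,uv,z):
    K=np.array(f['intrinsics']); d=np.linalg.solve(K[:2,:2],np.array(uv,float)-K[:2,2]); s=d.copy()
    for _ in range(20): s=d/(1+f['k1']*(s@s))
    R=np.array(f['R']); t=np.array(f['t']); o=-R.T@t; v=R.T@np.r_[s,1]
    return o+v*(z-o[2])/v[2]
E
python3 - <<'E'
from h import *
f=grab('top','top0.png'); g=grab('scene','sc0.png')
for q in ['case','cover_left_bar','cover_right_bar','selector','dial_pin','trimmer','spray_can','brush_tin','tape_measure','casting']:
    print(q,[(r['rect'],round(r['score'],2)) for r in finder.boxes_of(q,'top')[:2]])
print(f['R'],f['t'],status.state())
E
```

```text
case [([242.1, 160.4, 156.1, 85.7], 0.84)]
cover_left_bar [([243.5, 165.2, 77.0, 71.2], 0.97)]
cover_right_bar [([318.9, 164.5, 76.9, 73.2], 0.74)]
selector []
dial_pin []
trimmer []
spray_can [([253.2, 88.5, 33.9, 56.2], 0.75), ([340.3, 252.9, 31.3, 14.8], 0.74)]
brush_tin []
tape_measure [([339.9, 254.3, 33.0, 15.5], 0.57)]
casting []
[[-0.01353684 -0.99969813  0.02050354]
 [-0.9885399   0.01029681 -0.15060827]
 [ 0.15035168 -0.02230733 -0.98838088]] [-11.24519978 565.49248662 951.46654473] {'time_s': 0.6, 'qpos': array([ 7.54582569e+01,  1.83110615e+01,  8.96416664e+01,  3.13505728e-04,
        7.20447434e+01, -1.14446353e+00]), 'qvel': array([-0.04870687, -0.00097383, -0.06108623,  0.01872138,  0.03459496,
       -0.08208627]), 'effort': array([-1.66700270e-04, -4.12122130e+01, -2.32135928e+01,  7.26606790e-02,
        3.79561074e-02, -2.91618846e-05]), 'ee_pos': array([133.20885867, 559.34453578, 227.96623859]), 'ee_rot': array([ 1.79997466e+02, -2.47673150e-04,  1.66602624e+02]), 'force': array([-0.19081675,  0.79077457, -0.93200538]), 'torque': array([ 0.01682171, -0.01658352, -0.01055064]), 'gripper_force': 0.0, 'gripper_width': 91.06646323102736}
```

View pics/top0.png

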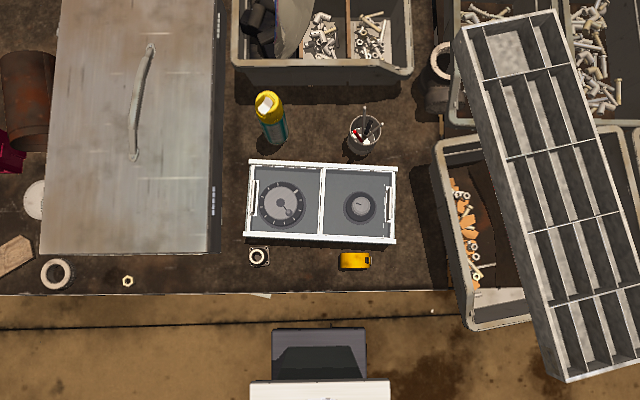

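View pics/sc0.png

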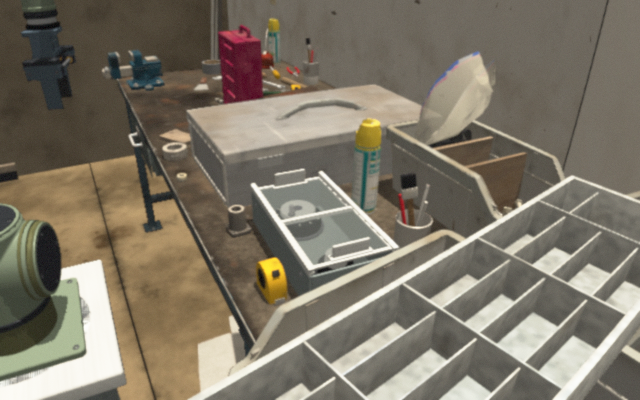

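Top view: the case spans about (244–398, 160–245), the selector is in the left (+y) compartment at about (281,204), and the smooth knob is at (360,207). I'll enlarge this to fit the pose.

Run:
```python
from h import *
im=cv2.imread('pics/top0.png')[150:275,235:405]
cv2.imwrite('pics/c0.png',cv2.resize(im,None,fx=4.6,fy=4.6,interpolation=cv2.INTER_CUBIC))
f=grab('top')
for n,uv in dict(tl=(249,160),tr=(397,166),bl=(245,236),br=(395,243)).items(): print(n,ray(f,uv,94).round(0))
```

```text
tl [643. 151.  94.]
tr [ 627. -176.   94.]
bl [476. 157.  94.]
br [ 457. -165.   94.]
```

View pics/c0.png

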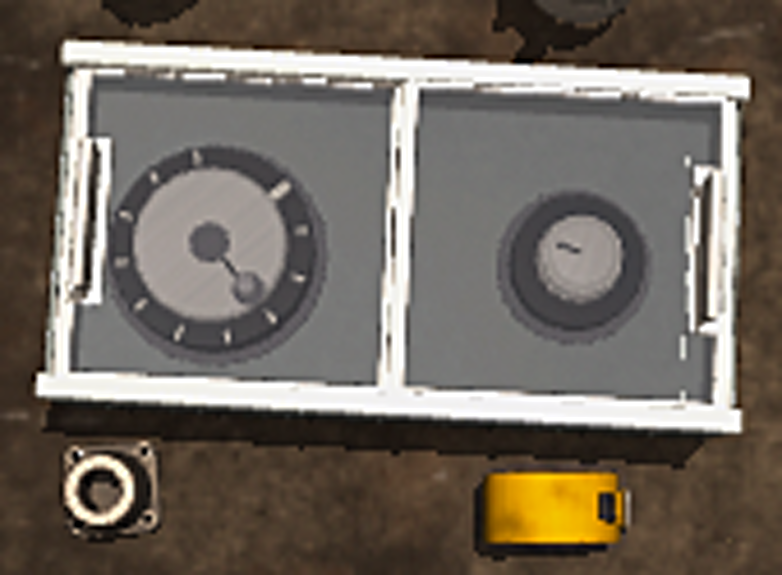

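Run:
```python
from h import *
from scipy.optimize import least_squares
f=grab('top')
px=lambda c: np.array([235+(c[0]+.5)/4.6-.5,150+(c[1]+.5)/4.6-.5])
C=[(63,42),(750,78),(38,376),(740,412)]; L=[(85,165),(85,-165),(-85,165),(-85,-165)]
W=np.array([ray(f,px(c),94)[:2] for c in C]); print('corners',W.round(0).tolist())
def T(p,l): 
    c,s=np.cos(p[2]),np.sin(p[2]); return p[:2]+np.array(l)@np.array([[c,s],[-s,c]])
r=least_squares(lambda p:(T(p,L)-W).ravel(),[550,0,0]); p=r.x; print('case',p[:2],np.degrees(p[2]),r.fun.round(0))
B=ray(f,px((93,220)),116); print('barL seen ~',B,'pred',T(p,[(0,147)]))
B=ray(f,px((707,250)),116); print('barR',B,T(p,[(0,-147)]))
M=[(281,187),(301,230),(300,278),(272,318),(227,337),(180,333),(140,305),(121,262),(125,215),(153,177),(196,157)]
m=np.array([ray(f,px(c),40)[:2] for c in M])
# circle fit
q=least_squares(lambda q:np.hypot(*(m-q[:2]).T)-q[2],[550,90,48]).x; print('sel',q,'pred',T(p,[(0,91.5)]))
a=-np.degrees(np.arctan2(m[:,1]-q[1],m[:,0]-q[0])); print('angles cw from +x',(a%360).round(0))
P=ray(f,px((248,285)),77); d=P[:2]-q[:2]; print('pin',P,np.hypot(*d),(-np.degrees(np.arctan2(d[1],d[0])))%360)
for n,c,z in [('casting',(98,488),56),('tape',(545,505),64)]: print(n,ray(f,px(c),z).round(0))
for n,c,z in [('can',(264,97),217),('tin',(366,121),100)]: print(n,ray(f,c,z).round(0))
```

```text
corners [[646.0, 152.0], [625.0, -178.0], [486.0, 162.0], [465.0, -167.0]]
case [555.7756281   -7.63952198] -3.611199146669109 [ 5. -0.  5. -0. -5.  1. -5. -0.]
barL seen ~ [556.22905739 133.59203527 116.        ] pred [[565.03451051 139.06860014]]
barR [ 539.22023492 -150.06038471  116.        ] [[ 546.51674569 -154.3476441 ]]
sel [553.83304834  85.01140806  46.0884906 ] pred [[561.53881001  83.67879893]]
angles cw from +x [ 49.  80. 110. 140. 171. 200. 231. 261. 291. 320. 350.]
pin [529.96079881  64.65122679  77.        ] 31.375488508265402 139.53977784631365
casting [435. 138.  56.]
tape [424. -77.  64.]
can [740. 104. 217.]
tin [ 729. -110.  100.]
```

Fits agree. The case is at about (549,−7) with yaw −3.6°, the selector at (554,85) and the left bar at about (558,140). The dial is at click 3 and zero is at 49–50° clockwise from +x. The plan is to straddle the bar with the fingers half open.

apply_moves(increments=[[-0.1, 0.0265, -0.026, 0, 0, 0, 0.65], [-0.1, 0.0265, -0.026, 0, 0, 0, 0.65], [-0.1, 0.0265, -0.026, 0, 0, 0, 0.65], [-0.1, 0.0265, -0.026, 0, 0, 0, 0.65], [-0.1, 0.0265, -0.026, 0, 0, 0, 0.65]])

```text
time_s: 1.12
ee_pos: [266.6, 428.1, 228.1]
ee_rot: [180.0, 0.0, 169.9]
force: [1.7, 0.3, -0.4]
gripper_width: 60.4
gripper_force: 0.0
```

apply_moves(increments=[[-0.1, 0.0265, -0.026, 0, 0, 0, 0.65], [-0.1, 0.0265, -0.026, 0, 0, 0, 0.65], [-0.1, 0.0265, -0.026, 0, 0, 0, 0.65], [-0.1, 0.0265, -0.026, 0, 0, 0, 0.65], [-0.1, 0.0265, -0.026, 0, 0, 0, 0.65]])

```text
time_s: 1.53
ee_pos: [399.3, 297.9, 228.2]
ee_rot: [180.0, 0.0, 173.1]
force: [0.6, 0.2, -0.8]
gripper_width: 41.1
gripper_force: 0.0
```

apply_moves(increments=[[-0.1, 0.0265, -0.026, 0, 0, 0, 0.65], [-0.1, 0.0265, -0.026, 0, 0, 0, 0.65], [-0.1, 0.0265, -0.026, 0, 0, 0, 0.65], [-0.1, 0.0265, -0.026, 0, 0, 0, 0.65], [-0.1, 0.0265, -0.026, 0, 0, 0, 0.65]])

```text
time_s: 1.95
ee_pos: [531.8, 167.8, 228.2]
ee_rot: [180.0, 0.0, 176.4]
force: [0.6, 0.5, 1.1]
gripper_width: 41.3
gripper_force: 0.0
```

Run:
```python
from h import *
grab('wrist','w1.png'); s=status.state(); print(s['ee_pos'],s['ee_rot'],s['gripper_width'],s['force'])
```

```text
[536.8728036  163.32654912 227.90981607] [-179.79473179    0.33470768  176.21466348] 40.85432466220944 [ 5.13987861 -1.99083465  0.43408868]
```

View pics/w1.png

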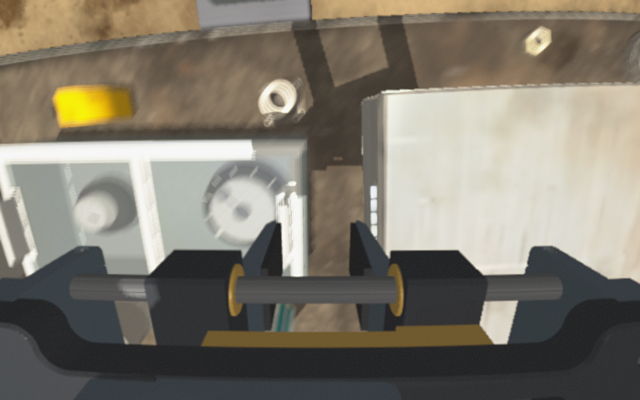

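The wrist view shows the case at left, the toolbox at right (from x px 365) and the left bar near the left finger at about (285,215). The fingers are still +y of it, so I'll centre over the bar.

apply_moves(increments=[[-0.1, 0.0135, -0.0145, 0, 0, 0, 0], [-0.1, 0.0135, -0.0145, 0, 0, 0, 0], [-0.1, 0, 0, -0.035, 0, 0, 0], [-0.1, 0, 0, -0.02, 0, 0, 0], [-0.1, 0, 0, 0, 0, 0, 0]])

```text
time_s: 2.42
ee_pos: [555.0, 139.5, 168.6]
ee_rot: [-179.9, -0.5, 176.3]
force: [-0.7, 0.0, 0.3]
gripper_width: 41.3
gripper_force: 0.0
```

Run:
```python
from h import *
f=grab('wrist'); s=status.state(); print(s['ee_pos'],s['ee_rot'],s['gripper_width'],s['force'])
im=f['color'][:,:,::-1].copy()
def mark(x,y,z,c):
    u,v=proj(f,[x,y,z])[0]; cv2.circle(im,(int(round(u)),int(round(v))),4,c,1); print(u,v)
a=np.radians(-3.6)
for cx in (-35,35):
  p=np.array([549,-7])+np.array([[np.cos(a),-np.sin(a)],[np.sin(a),np.cos(a)]])@np.array([cx,147]); mark(*p,116,(0,0,255))
mark(531,65.7,77,(0,255,0)); mark(554,85,54,(255,0,0))
cv2.imwrite('pics/w2.png',im)
```

```text
[556.2704225  140.01493162 171.05807297] [-179.92295838   -0.28380497  176.33439069] 41.487731303682324 [1.17268267 0.16741654 0.50339121]
316.86933357467433 184.41683910472477
316.83548359307935 272.33391014098544
227.90504074277337 188.45865091038831
258.3762239571185 205.03746762248588
```

View pics/w2.png

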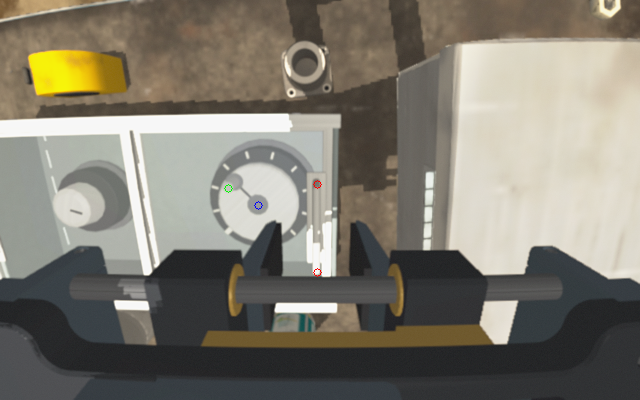

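The projected bar ends (317,184 and 317,272) fall on the bar, between the fingers. The dial centre matches too. The pin shows at about (236,182), so I'll refine that later. Next: lower over the bar and push.

apply_moves(increments=[[-0.1, 0.001, 0, -0.03, 0, 0, 0], [-0.1, 0, 0, -0.025, 0, 0, 0], [-0.1, 0, 0, -0.006, 0, 0, 0], [-0.1, 0, 0, 0, 0, 0, 0], [-0.1, 0, 0, 0, 0, 0, 0]])

```text
time_s: 2.88
ee_pos: [559.8, 140.9, 113.7]
ee_rot: [180.0, 0.1, 176.4]
force: [0.8, 0.3, 0.1]
gripper_width: 41.2
gripper_force: 0.0
```

apply_moves(increments=[[-0.1, -0.0005, -0.008, 0, 0, 0, 0], [-0.1, -0.0006, -0.01, 0, 0, 0, 0], [-0.1, -0.0006, -0.01, 0, 0, 0, 0], [-0.1, -0.0006, -0.01, 0, 0, 0, 0], [-0.1, -0.0006, -0.01, 0, 0, 0, 0]])

```text
time_s: 3.3
ee_pos: [556.4, 91.4, 112.9]
ee_rot: [179.9, 0.1, 176.3]
force: [0.9, 2.7, 2.1]
gripper_width: 41.0
gripper_force: 1.1
```

apply_moves(increments=[[-0.1, -0.0008, -0.012, 0, 0, 0, 0], [-0.1, -0.0008, -0.012, 0, 0, 0, 0], [-0.1, -0.0008, -0.012, 0, 0, 0, 0], [-0.1, -0.0008, -0.012, 0, 0, 0, 0], [-0.1, -0.0008, -0.012, 0, 0, 0, 0]])

```text
time_s: 3.72
ee_pos: [551.8, 31.0, 111.9]
ee_rot: [180.0, 0.0, 176.3]
force: [1.4, 2.9, 1.6]
gripper_width: 41.1
gripper_force: 1.2
```

apply_moves(increments=[[-0.1, -0.0006, -0.01, 0, 0, 0, 0], [-0.1, -0.0006, -0.01, 0, 0, 0, 0], [-0.1, -0.0006, -0.01, 0, 0, 0, 0], [-0.1, -0.0003, -0.006, 0, 0, 0, 0], [-0.1, 0, -0.003, 0, 0, 0, 0]])

```text
time_s: 4.13
ee_pos: [549.1, -7.7, 111.8]
ee_rot: [-180.0, -0.1, 176.3]
force: [-0.2, 2.0, 2.2]
gripper_width: 41.0
gripper_force: 0.8
```

apply_moves(increments=[[-0.1, 0, -0.001, 0, 0, 0, 0], [-0.1, 0, -0.001, 0, 0, 0, 0], [-0.1, 0, -0.001, 0, 0, 0, 0], [-0.1, 0, 0, 0, 0, 0, 0]])

```text
time_s: 4.47
ee_pos: [549.2, -9.5, 111.7]
ee_rot: [-180.0, -0.1, 176.4]
force: [0.4, 0.4, -0.5]
gripper_width: 40.8
gripper_force: 0.4
```

apply_moves(increments=[[-0.1, 0, -0.002, 0, 0, 0, 0], [-0.1, 0, -0.002, 0, 0, 0, 0], [-0.1, 0, 0.003, 0.01, 0, 0, 0], [-0.1, 0, 0, 0.035, 0, 0, 0], [-0.1, 0, 0.02, 0.025, 0, 0, 5]])

```text
time_s: 4.88
ee_pos: [550.3, 7.2, 183.9]
ee_rot: [-179.9, 0.1, -178.7]
force: [1.4, -0.5, 0.4]
gripper_width: 40.9
gripper_force: 0.0
```

apply_moves(increments=[[-0.4, -0.005, 0.02, 0, 0, 0, 6], [-0.4, -0.005, 0.02, 0, 0, 0, 6], [-0.4, -0.005, 0.015, 0, 0, 0, 6], [-0.4, 0, 0, 0, 0, 0, 6], [-0.4, 0, 0, 0, 0, 0, 6]])

```text
time_s: 5.3
ee_pos: [535.0, 65.2, 183.1]
ee_rot: [-179.9, 0.1, -148.2]
force: [0.9, -0.8, -0.1]
gripper_width: 27.5
gripper_force: 0.0
```

apply_moves(increments=[[-0.4, 0, 0, 0, 0, 0, 5], [-0.4, 0, 0, 0, 0, 0, 0], [-0.4, 0, 0, 0, 0, 0, 0]])

```text
time_s: 5.55
ee_pos: [535.1, 64.3, 182.7]
ee_rot: [-179.9, 0.1, -143.8]
force: [-0.1, -0.4, 0.1]
gripper_width: 27.5
gripper_force: 0.0
```

Run:
```python
from h import *
f=grab('wrist','w3a.png'); t=grab('top','t3.png'); s=status.state(); print(s['ee_pos'],s['ee_rot'],s['gripper_width'],s['qpos'])
im=f['color'][:,:,::-1].copy()
def mark(x,y,z,c):
    u,v=proj(f,[x,y,z])[0]; cv2.circle(im,(int(round(u)),int(round(v))),4,c,1); print(u,v)
mark(531,65.7,77,(0,255,0)); mark(554,85,54,(255,0,0))
for k in range(11):
    a=-np.radians(49.5+30*k); mark(554+46*np.cos(a),85+46*np.sin(a),40,(0,0,255))
cv2.imwrite('pics/w3.png',im)
```

```text
[534.94888856  64.24310607 182.38078433] [-1.79970111e+02  2.92064144e-02 -1.43748990e+02] 27.173771881685695 [ 5.63143381e+00  1.69871161e+01  9.85080362e+01 -1.20201736e-02
  6.44644903e+01 -1.20614391e+02]
318.8023465493629 201.50499317989915
320.43146187082607 223.38833953517718
276.6943316986069 221.59242556087116
280.1647120583944 200.33046074675661
294.8940685793312 183.30024860797397
317.07426597619957 175.71792793117513
340.20192095737457 180.05013777593587
357.41047088896795 194.8732578970184
364.0258925113625 215.54715476093193
358.849226809492 236.1682235309466
343.86283779677103 251.48479245885187
323.13524379259377 257.99348077501736
301.7163486984171 254.3044466854895
```

View pics/w3.png

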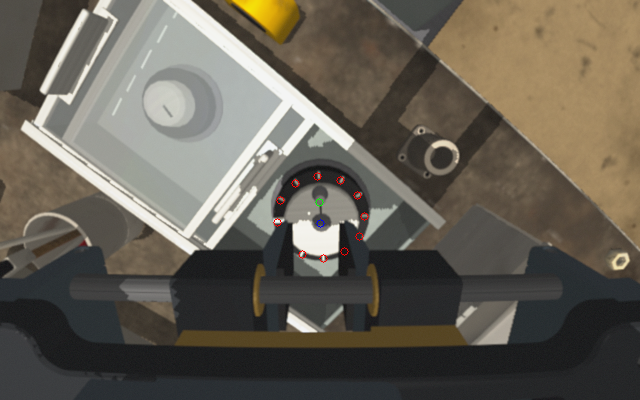

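Run:
```python
from h import *
im=cv2.imread('pics/w3a.png')[150:270,250:400]
cv2.imwrite('pics/c3.png',cv2.resize(im,None,fx=5,fy=5,interpolation=cv2.INTER_CUBIC))
f=grab('wrist')
for z in (54,77): print(z,proj(f,[531,65.7,z])-[250,150], 'x5', (proj(f,[531,65.7,z])-[250,150])*5, ray(f,(320,192),z))
```

```text
54 [[68.48258922 44.98841881]] x5 [[342.41294611 224.94209405]] [527.69590945  65.09594445  54.        ]
77 [[68.70986853 51.83428856]] x5 [[343.54934266 259.17144281]] [522.91774246  61.16295299  77.        ]
```

View pics/c3.png

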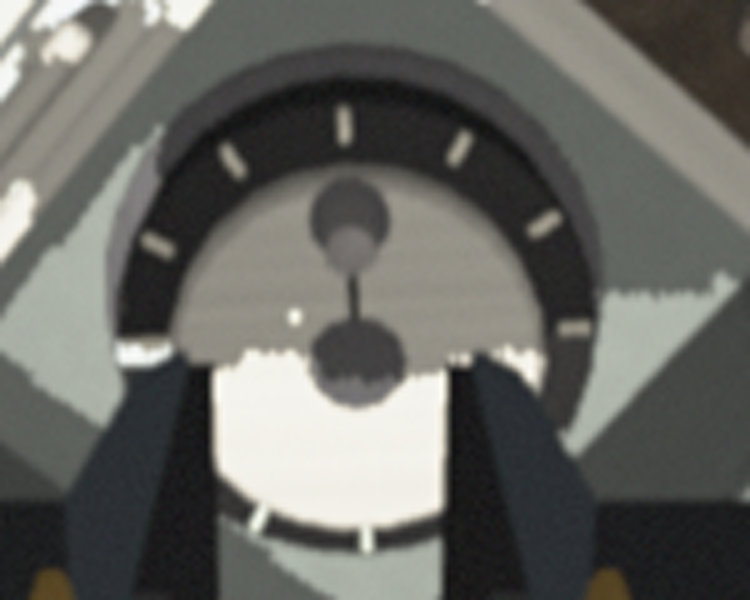

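The crop confirms it. The pin top at (351,248) lines up with the third narrow mark clockwise of the wide one, within about 2 mm of my estimate. I'll narrow the fingers to about 18 mm and lower them round the pin.

apply_moves(increments=[[-0.6, -0.004, 0.001, -0.03, 0, 0, 3], [-0.6, 0, 0, -0.03, 0, 0, 0], [-0.6, 0, 0, -0.02, 0, 0, 0], [-0.6, 0, 0, 0, 0, 0, 0], [-0.6, 0, 0, 0, 0, 0, 0]])

```text
time_s: 6.12
ee_pos: [530.4, 65.2, 101.5]
ee_rot: [179.9, -0.1, -140.7]
force: [0.0, 0.6, 1.1]
gripper_width: 18.4
gripper_force: 0.0
```

Run:
```python
from h import *
f=grab('wrist'); s=status.state(); print(s['ee_pos'],s['ee_rot'],s['gripper_width'],s['force'])
cv2.imwrite('pics/c4.png',cv2.resize(f['color'][140:300,220:420,::-1],None,fx=3,fy=3,interpolation=cv2.INTER_CUBIC))
P=lambda d: np.array([554+30*np.cos(np.radians(-d)),85+30*np.sin(np.radians(-d))])
for d in range(140,260,6): print(d,((P(d+6)-P(d))/1000).round(4))
```

```text
[531.44841766  65.33363157 102.73354896] [-1.79967263e+02  4.89650022e-02 -1.40680702e+02] 18.708302473825963 [-0.05560615  0.39247908 -0.06854472]
140 [-0.0019  0.0025]
146 [-0.0016  0.0027]
152 [-0.0013  0.0028]
158 [-0.001  0.003]
164 [-0.0007  0.0031]
170 [-0.0004  0.0031]
176 [-0.0001  0.0031]
182 [0.0003 0.0031]
188 [0.0006 0.0031]
194 [0.0009 0.003 ]
200 [0.0012 0.0029]
206 [0.0015 0.0027]
212 [0.0018 0.0026]
218 [0.0021 0.0024]
224 [0.0023 0.0021]
230 [0.0025 0.0019]
236 [0.0027 0.0016]
242 [0.0028 0.0013]
248 [0.003 0.001]
254 [0.0031 0.0007]
```

View pics/c4.png

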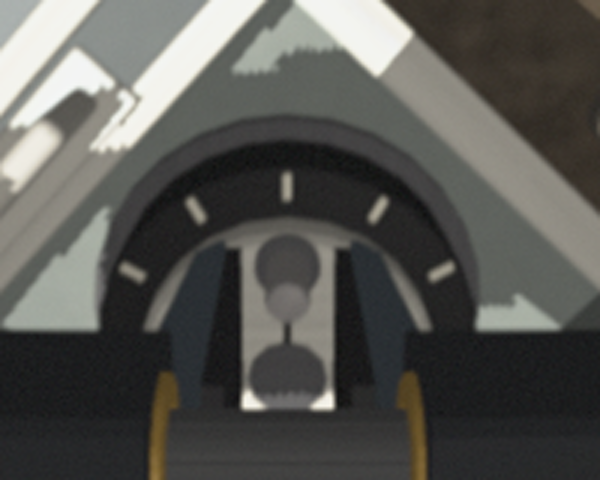

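The pin is centred between the pads. I'll lower and turn, following the arc at 6° per row.

apply_moves(increments=[[-0.6, 0, 0, -0.014, 0, 0, 0], [-0.6, 0, 0, -0.01, 0, 0, 0], [-0.6, 0, 0, 0, 0, 0, 0], [-0.6, 0, 0, 0, 0, 0, 0]])

```text
time_s: 6.5
ee_pos: [530.9, 65.4, 78.5]
ee_rot: [-180.0, 0.0, -140.7]
force: [0.7, 0.6, -0.5]
gripper_width: 18.5
gripper_force: 0.0
```

apply_moves(increments=[[-0.6, -0.0019, 0.0025, 0, 0, 0, -6], [-0.6, -0.0016, 0.0027, 0, 0, 0, -6], [-0.6, -0.0013, 0.0028, 0, 0, 0, -6], [-0.6, -0.001, 0.003, 0, 0, 0, -6], [-0.6, -0.0007, 0.0031, 0, 0, 0, -6]])

```text
time_s: 6.92
ee_pos: [525.1, 78.9, 79.0]
ee_rot: [-179.9, 0.1, -170.9]
force: [0.2, -0.7, -0.7]
gripper_width: 18.5
gripper_force: 0.3
```

apply_moves(increments=[[-0.6, -0.0004, 0.0031, 0, 0, 0, -6], [-0.6, -0.0001, 0.0031, 0, 0, 0, -6], [-0.6, 0.0003, 0.0031, 0, 0, 0, -6], [-0.6, 0.0006, 0.0031, 0, 0, 0, -6], [-0.6, 0.0009, 0.003, 0, 0, 0, -6]])

```text
time_s: 7.33
ee_pos: [526.2, 94.4, 79.1]
ee_rot: [-180.0, 0.1, 159.1]
force: [0.1, 0.1, -1.2]
gripper_width: 18.1
gripper_force: 0.1
```

apply_moves(increments=[[-0.6, 0.0012, 0.0029, 0, 0, 0, -6], [-0.6, 0.0015, 0.0027, 0, 0, 0, -6], [-0.6, 0.0018, 0.0026, 0, 0, 0, -6], [-0.6, 0.0021, 0.0024, 0, 0, 0, -6], [-0.6, 0.0023, 0.0021, 0, 0, 0, -6]])

```text
time_s: 7.75
ee_pos: [534.7, 107.1, 79.1]
ee_rot: [180.0, 0.1, 129.1]
force: [-0.0, -0.9, -0.7]
gripper_width: 18.4
gripper_force: 0.1
```

apply_moves(increments=[[-0.6, 0.0025, 0.0019, 0, 0, 0, -6], [-0.6, 0.0027, 0.0016, 0, 0, 0, -6], [-0.6, 0.0028, 0.0013, 0, 0, 0, -6], [-0.6, 0.003, 0.001, 0, 0, 0, -6], [-0.6, 0.0031, 0.0007, 0, 0, 0, -6]])

```text
time_s: 8.17
ee_pos: [547.9, 113.6, 79.0]
ee_rot: [-179.9, 0.0, 99.1]
force: [-1.5, -0.7, 1.0]
gripper_width: 18.2
gripper_force: 0.6
```

apply_moves(increments=[[-0.6, 0, 0, 0, 0, 0, 0], [-0.6, 0, 0, 0, 0, 0, 0], [-0.6, 0, 0, 0, 0, 0, 0]])

```text
time_s: 8.42
ee_pos: [548.9, 114.2, 78.5]
ee_rot: [179.9, -0.0, 99.5]
force: [0.0, 0.8, -0.9]
gripper_width: 18.3
gripper_force: 0.0
```

Raise the arm, move it clear and check the dial from the top camera.

apply_moves(increments=[[-0.6, 0, 0, 0.015, 0, 0, 0], [-0.6, 0, 0, 0.025, 0, 0, 0], [-0.6, 0, 0, 0.035, 0, 0, 0], [-0.6, 0, -0.035, 0.035, 0, 0, 7], [-0.4, 0, -0.035, 0, 0, 0, 7]])

```text
time_s: 8.83
ee_pos: [552.3, 51.2, 189.0]
ee_rot: [179.3, 0.2, 113.9]
force: [0.6, -0.1, 0.3]
gripper_width: 22.3
gripper_force: 0.0
```

apply_moves(increments=[[-0.1, 0, -0.035, 0, 0, 0, 7], [-0.1, 0, -0.005, 0, 0, 0, 7], [-0.1, 0, 0, 0, 0, 0, 7], [-0.1, 0, 0, 0, 0, 0, 7], [-0.1, 0, 0, 0, 0, 0, 7]])

```text
time_s: 9.25
ee_pos: [548.4, 10.0, 182.7]
ee_rot: [180.0, 0.0, 148.6]
force: [-0.2, -0.5, -0.3]
gripper_width: 41.1
gripper_force: 0.0
```

apply_moves(increments=[[-0.1, 0, 0, 0, 0, 0, 7], [-0.1, 0, 0, 0, 0, 0, 7], [-0.1, 0, 0, 0, 0, 0, 7], [-0.1, 0, 0, 0, 0, 0, 7], [-0.1, 0, 0, 0, 0, 0, 0]])

```text
time_s: 9.67
ee_pos: [548.5, 10.5, 182.7]
ee_rot: [180.0, 0.0, 176.4]
force: [0.1, -0.6, 0.7]
gripper_width: 41.2
gripper_force: 0.0
```

Run:
```python
from h import *
f=grab('wrist'); s=status.state(); print(s['ee_pos'],s['ee_rot'],s['gripper_width'],s['force'])
im=f['color'][:,:,::-1].copy()
for k in (0,7):
    a=-np.radians(49.5+30*k); u,v=proj(f,[554+46*np.cos(a),85+46*np.sin(a),40])[0]; cv2.circle(im,(int(u),int(v)),5,(0,0,255),1)
u,v=proj(f,[549,114.5,77])[0]; cv2.circle(im,(int(u),int(v)),4,(0,255,0),1)
for x,y in ((549.6,3),(549.6,8)):
    u,v=proj(f,[x,y,116])[0]; cv2.circle(im,(int(u),int(v)),3,(255,0,0),1)
cv2.imwrite('pics/w5.png',im)
```

```text
[548.4853232   10.5010422  182.63782558] [1.79990416e+02 1.84046549e-02 1.76108167e+02] 40.978310905620205 [ 0.33340629  0.07576389 -0.23429991]
```

View pics/w5.png

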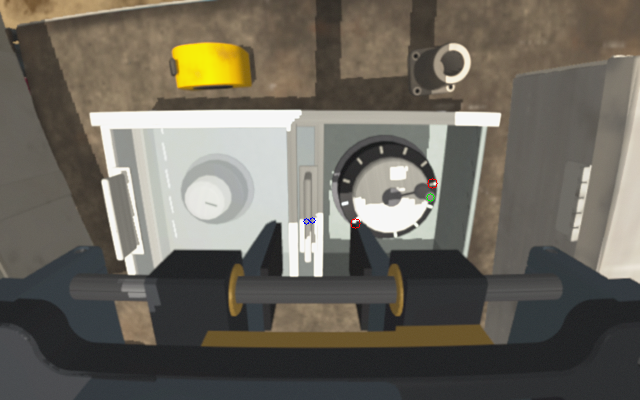

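The fingers straddle the left bar (about 308, 221) and the pin now points near mark 7 (433,184). I'll check the angle numerically.

Run:
```python
from h import *
f=grab('wrist')
for k in (6,6.5,7,7.5,8):
    a=-np.radians(49.5+30*k); print(k,[proj(f,[554+30*np.cos(a),85+30*np.sin(a),z])[0].round(0) for z in (54,77)])
for r in finder.boxes_of('dial_pin','wrist')[:2]: print(r)
g=cv2.cvtColor(f['color'],cv2.COLOR_RGB2GRAY)[170:215:3,378:446:3]
print(g)
```

```text
6 [array([415., 177.]), array([423., 182.])]
6.5 [array([420., 183.]), array([428., 189.])]
7 [array([422., 191.]), array([430., 197.])]
7.5 [array([422., 198.]), array([430., 205.])]
8 [array([420., 206.]), array([428., 213.])]
{'rect': [348.7, 152.7, 84.8, 82.4], 'score': 0.93}
{'rect': [295.4, 126.1, 28.5, 151.2], 'score': 0.54}
[[180 182 178 177 240 247 247 247 247 245 182 179 178 174 149  50  45  45
   75 216 216 200  82]
 [181 180 181 176 240 247 247 247 247 242 180 178 179 177 178 110  44  45
   46 206 215 187  86]
 [181 179 179 176 240 247 247 247 247 203 180 178 177 176 180 170  67  44
   42 150 214 173  85]
 [182 180 180 176 221 243 206 217 246 178 179 176 178 175 179 182 134  43
   44  96 215 154  86]
 [179 180 180 175 177 177 177 176 179 173 177 176 179 172 137 128 146  78
  150 238 214 128  87]
 [178 178 180 177 175 177 179 175 179 173 177 177 173  86  82  84  83  87
   95  96 216 112  87]
 [177 178 178 148 116 117 131 239 246 186 175 177 122  83  88  89  89  81
   67  70 207  98  87]
 [178 179 124  79  99 118 116 141 204 169 152 132  77  82  87  89  90 118
  104  74 210  88  88]
 [177 167  78  79  83  82  78  80  85  94 135 156 140  82  87  85 129 145
  140 104 203  83  86]
 [177 160  80  79  81  81  78  88 219 229 171 175 173 149 100  99 125 135
  136 128 195  85  86]
 [175 171  80  83 143 142 138 147 248 247 248 248 219 176 172 181 179 119
   99 162 189  84  85]
 [247 201 123 114 143 142 148 247 247 247 247 247 241 203 200 248 246 132
   65 206 166  84  86]
 [247 247 248 248 236 240 248 247 247 247 247 247 247 247 247 247 216 243
  230 214 140  87  86]
 [247 247 247 247 247 247 247 247 247 247 247 247 247 247 247 249  93  59
  184 211 119  87  86]
 [247 247 247 247 247 247 247 247 247 247 247 247 247 247 247 174  63 122
  212 211 108  85  87]]
```

The pin boss (424,191) and pin top (431,196) match click 7 (predicted 422,191 and 430,197). Now I'll shut the cover.

apply_moves(increments=[[-0.1, 0, -0.004, -0.03, 0, 0, 0], [-0.1, 0, 0, -0.03, 0, 0, 0], [-0.1, 0, 0, -0.01, 0, 0, 0], [-0.1, 0, 0, 0, 0, 0, 0], [-0.1, 0, 0.005, 0, 0, 0, 0]])

```text
time_s: 10.23
ee_pos: [548.8, 11.1, 112.7]
ee_rot: [-180.0, -0.0, 176.1]
force: [-0.4, 0.8, 1.1]
gripper_width: 40.9
gripper_force: 0.0
```

apply_moves(increments=[[-0.1, 0.0005, 0.008, 0, 0, 0, 0], [-0.1, 0.0006, 0.01, 0, 0, 0, 0], [-0.1, 0.0006, 0.01, 0, 0, 0, 0], [-0.1, 0.0008, 0.012, 0, 0, 0, 0], [-0.1, 0.0008, 0.012, 0, 0, 0, 0]])

```text
time_s: 10.65
ee_pos: [552.7, 64.7, 113.5]
ee_rot: [180.0, 0.1, 176.2]
force: [1.3, -2.5, 1.0]
gripper_width: 40.9
gripper_force: 1.2
```

apply_moves(increments=[[-0.1, 0.0008, 0.012, 0, 0, 0, 0], [-0.1, 0.0008, 0.012, 0, 0, 0, 0], [-0.1, 0.0008, 0.012, 0, 0, 0, 0], [-0.1, 0.0008, 0.012, 0, 0, 0, 0], [-0.1, 0.0008, 0.012, 0, 0, 0, 0]])

```text
time_s: 11.07
ee_pos: [555.7, 124.7, 112.4]
ee_rot: [-180.0, -0.0, 176.2]
force: [0.7, -1.9, 2.1]
gripper_width: 41.2
gripper_force: 1.2
```

apply_moves(increments=[[-0.1, 0.0006, 0.01, 0, 0, 0, 0], [-0.1, 0.0006, 0.008, 0, 0, 0, 0], [-0.1, 0.0003, 0.005, 0, 0, 0, 0], [-0.1, 0.0, 0.003, 0, 0, 0, 0], [-0.1, 0, 0.002, 0, 0, 0, 0]])

```text
time_s: 11.48
ee_pos: [557.4, 151.8, 112.3]
ee_rot: [180.0, 0.0, 176.2]
force: [1.4, -2.8, -0.4]
gripper_width: 41.2
gripper_force: 0.8
```

apply_moves(increments=[[-0.1, 0, 0.0015, 0, 0, 0, 0], [-0.1, 0, 0.001, 0, 0, 0, 0], [-0.1, 0, 0.001, 0, 0, 0, 0]])

```text
time_s: 11.73
ee_pos: [557.3, 154.7, 112.3]
ee_rot: [-180.0, -0.0, 176.2]
force: [1.1, -1.5, 0.1]
gripper_width: 41.2
gripper_force: 0.8
```

apply_moves(increments=[[-0.1, 0, 0.001, 0, 0, 0, 0], [-0.1, 0, 0.001, 0, 0, 0, 0]])

```text
time_s: 11.9
ee_pos: [557.3, 156.8, 112.4]
ee_rot: [180.0, -0.0, 176.2]
force: [1.1, -2.3, 0.2]
gripper_width: 40.9
gripper_force: 0.8
```

apply_moves(increments=[[-0.1, 0, 0.001, 0, 0, 0, 0], [-0.1, 0, 0.001, 0, 0, 0, 0]])

```text
time_s: 12.07
ee_pos: [557.3, 156.9, 112.3]
ee_rot: [-179.8, -0.0, 176.3]
force: [1.8, -10.4, -1.2]
gripper_width: 41.4
gripper_force: 5.1
```

The shut stop is felt at y = 156.9 (157 expected). Hold a moment, back off, lift and retreat.

apply_moves(increments=[[-0.1, 0, 0.001, 0, 0, 0, 0], [-0.1, 0, 0, 0, 0, 0, 0], [-0.1, 0, -0.006, 0, 0, 0, 0], [-0.1, 0, -0.008, 0, 0, 0, 0], [-0.1, 0, 0, 0, 0, 0, 0]])

```text
time_s: 12.48
ee_pos: [557.0, 145.1, 112.4]
ee_rot: [180.0, -0.0, 176.1]
force: [-0.6, 0.3, -0.3]
gripper_width: 40.7
gripper_force: 0.0
```

apply_moves(increments=[[-0.1, 0, 0, 0.02, 0, 0, 0], [-0.1, 0, 0, 0.035, 0, 0, 0], [-0.1, 0, 0, 0.035, 0, 0, 0], [-0.1, 0, 0, 0.03, 0, 0, 0], [-0.1, -0.02, 0.02, 0, 0, 0, 0]])

```text
time_s: 12.9
ee_pos: [542.9, 165.3, 239.2]
ee_rot: [179.8, 0.8, 176.0]
force: [0.3, 0.1, 0.7]
gripper_width: 41.0
gripper_force: 0.0
```

apply_moves(increments=[[-0.1, -0.027, 0.027, 0, 0, 0, 0], [-0.1, -0.027, 0.027, 0, 0, 0, 0], [-0.1, -0.027, 0.027, 0, 0, 0, 0], [-0.1, -0.027, 0.027, 0, 0, 0, 0], [-0.1, -0.027, 0.027, 0, 0, 0, 0]])

```text
time_s: 13.32
ee_pos: [400.5, 302.2, 232.6]
ee_rot: [179.9, -0.0, 176.1]
force: [1.0, 1.0, 0.7]
gripper_width: 41.3
gripper_force: 0.0
```

apply_moves(increments=[[-0.1, -0.02, 0.027, 0, 0, 0, 0], [-0.1, -0.02, 0.027, 0, 0, 0, 0], [-0.1, -0.01, 0.01, 0, 0, 0, 0], [-0.1, 0, 0, 0, 0, 0, 0], [-0.1, 0, 0, 0, 0, 0, 0]])

```text
time_s: 13.73
ee_pos: [351.7, 365.4, 232.5]
ee_rot: [180.0, -0.0, 176.3]
force: [0.7, -0.8, 0.5]
gripper_width: 41.1
gripper_force: 0.0
```

Run:
```python
from h import *
f=grab('top'); im=f['color'][145:275,235:405,::-1]
cv2.imwrite('pics/c9.png',cv2.resize(im,None,fx=4.6,fy=4.6,interpolation=cv2.INTER_CUBIC))
```

```text
(no output)
```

View pics/c9.png

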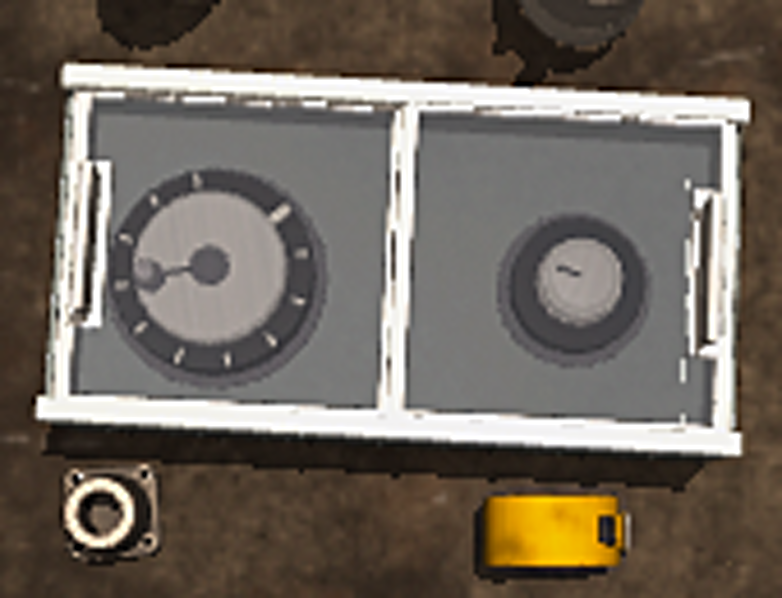

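The picture shows the left bar back at its shut position (93,243), and the pin at (150,272) pointing at mark 7 (121,285). The knob, right cover, tape and casting match the first picture.

```bash
python3 -c "
from workcell import env; print(env.job_done())"
```

```text
the job is handed in; nothing more can be done
None
```

The dial rests in its seventh click and its cover is fully shut again. The knob, the other cover and everything standing round the case look undisturbed, and I handed the job in at about 14 s; no verdict came back.

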